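# Unlatch the green stock locker

## Task

The loupe is in the little locker with the green door: open it. Reach down through the slot in that locker's top and press its white sprung hook down until the green door comes free and its spring hinge swings it wide open; then take the hand out so that the hook springs back up. Leave the blue locker shut and do not disturb the tins, the bottle or the steel block.

Things in the scene. Friction and masses are not known exactly. Their poses are not given: they have to be found in the camera images.
- green_locker: Fixed grey steel box, 140 deep (x) x 100 wide (y) x 130 high, green door, green rim round a slot in its 4 mm top plate; a twin with blue door and rim stands beside it, left or right by chance. Origin: centre of underside, on the surface; x from door to back, y to the robot's left (the door's free edge), z up. Slot centre at x -27, y 0: 50 (x) x 56 (y) mm. Door hinge line (upright) at x -84, y -50.
- green_pad (a point): Top centre of the white ribbed thumb pad (42 x 46 mm) of the green locker's sprung hook, under the slot's middle, at rest 12 mm below the locker's top, 118 mm above the surface; axes as the locker's at rest. Pressed straight down: 3 N to start, about 5 N where the door comes free 5 to 6 mm down, 7 N at its stop 11 mm down. Springs back up when let go.
- green_door (a joint): Angle of the green door: shut at 0 to 0.05, range to 1.75 rad. Its upright hinge is on the right seen from the robot; it opens towards the robot. Held by the hook until the pad is pressed; then its spring hinge swings it, unaided, past 1.0 rad within about 2 s, to rest at about 1.35 rad. The door is 98 mm wide, 12 mm thick, its top 128 mm above the surface, no handle; keep its swing clear.
- blue_door (a joint): Angle of the blue door of the other locker, shut at 0 to 0.05 rad, held by its own hook; must stay shut.
- wax: White flat tin, 53 mm across, 18 mm high, standing on the back part of the green locker's top (130 mm up), its centre about 70 mm behind the slot's centre. Origin: centre of its underside. Leave alone.
- rouge: Tin with a red lid, 42 mm across, 24 mm high, in the same place on the blue locker. Origin: centre of its underside. Leave alone.
- bottle: Amber dropper bottle, 30 mm across, 103 mm high, standing behind the lockers. Origin: centre of its underside. Leave alone.
- block: Grey steel block 54 x 54 x 22 mm on the surface to the right. Origin: centre of its underside. Leave alone.

How it is judged:
On the way, in this order (a step that is already met when the one before it is completed fails the run):
1. the green locker's hook pad is pressed at least 3 mm down (height (world z) of green_pad below 0.115 m), for 0.01 s.
2. the green door has come free and swung past 0.3 rad (value of joint green_door above 0.3 rad), for 0.1 s.
At the end, for the whole second after the job is handed in: The green door stands open past 1.0 rad (57 degrees) and has all but stopped (under 0.2 rad/s), the green locker's hook has sprung back up (its pad within 3 mm of its rest height), and the blue door is shut (under 0.1 rad) (value of joint green_door above 1 rad and velocity of joint green_door below 0.2 rad/s and height (world z) of green_pad above 0.115 m and value of joint blue_door below 0.1 rad); the robot touches nothing.
It fails at once if the blue door is opened (value of joint blue_door above 0.1 rad).
It fails at once if a tin, the bottle or the block is moved more than 25 mm (distance of any of wax, rouge, bottle, block from where it was at the start of the episode above 0.025 m).
It fails at once if the bottle is tipped over (angle between bottle's own z axis and vertical above 0.5 rad).
It also fails if it takes over 26 s, if anything falls off the work surface, if the arm or the gripper's body presses on something with over 40 N, if the wrist force passes 120 N, or if a joint passes its speed limit or range.

## Robot

A 7-joint arm with a two-finger parallel gripper is mounted at the origin on the work surface; the furniture and walls round the work are solid. World frame = base frame: x ahead of the robot, y to its left, z up, the work surface at z = 0. Lengths are in m, angles in rad, forces in N, time in s.
With the tool pointing down it reaches from about 0.4 to 0.85 m from the base axis. Payload 10.4 kg.
Tool frame: the origin (TCP) lies between the finger pads; the fingertips stand manip.finger_overhang ahead of it and the grasp point (between the pads) lies 11 mm behind it (manip.finger_overhang is the distance from the TCP to the fingertips, in m); x points along the fingers, z is the direction in which the jaws open and shut, and the axes are right-handed (so a half turn about x gives the same grasp; the last joint's range is limited). The gripper opens to 85 mm and grips with 20 to 120 N. Pads are 22 mm wide; open, the fingers measure 114 mm over their backs; the gripper's body (76 mm by 85 mm) begins 54 mm behind the grasp point. The pads swing forward as they close: fully open they stand 13 mm farther back than shut.
Start: joints at [-0.023, 0.332, -0.065, 1.46, 0.022, 1.35, -0.088], TCP at [0.625, 0, 0.239] pointing down, gripper open.
Joint ranges: [-2.6, 2.6], [-0.5, 2.12], [-1.47, 1.34], [0.16, 2.42], [-1.27, 4.41], [0.06, 2.06], [-2.6, 2.6]. Speed limits (rad/s): [2.22, 2.22, 2.79, 2.79, 3.14, 3.14, 3.14].

## Interface

Orientations are given as a unit quaternion [x, y, z, w].
In Python, from workcell import get_obs, camera, workorder, manip gives the robot as it stands. The module is installed in compiled form; this text tells all that it offers.
- The arm moves only by the tool play_rows, never from a script. Its argument "increments" is text: rows parted by semicolons, each of 4 numbers parted by spaces: the shift along the tool's x, y, z in m, then the turn about the tool's x in rad. A call has 1 to 20 rows; each row shifts and turns the pose as measured when the row begins, along the tool's axes as they then stand; what a row does not reach is not made up. A row lasts 1/10 s, in which the tool goes at most 50 mm and 8.59 degrees, less where a joint would pass 70% of its speed; a pose out of reach is approached as far as the arm can. A call is refused whole if a number of a shift passes 0.05 or a number of a turn 0.15, either way. A call with a gripper value outside its range is refused whole. "hand" is the gripper command: -1 is fully open, 1 is shut, values between are in proportion, set as the call begins (left out, the last holds). The fingers move at their own pace and stop on an object; "squeeze" is the grip in N (left out, the last holds). Time passes only in rows, so rows that do not move let the fingers close. It gives the time, the measured TCP pose, the force and the opening at its end, in the units of the state.
- get_obs(): the state, without advancing time (a new reading comes with each control period).
- camera(name): name is "scene" or "side" or "wrist"; returns a dict with "img" (480x640x3 uint8, blue, green, red), "fov_y" (degrees; the focal length in pixels is half the picture's height over the tangent of half this angle, whatever the lens; pixels are square), "cx", "cy" (the principal point, pixels), "R" (3x3) and "t" (3): a world point X has camera coordinates R X + t; the wrist camera has in their place "tool_from_camera" (4x4, takes a point from camera to tool coordinates, whose origin is the TCP and whose axes are the tool frame's). Camera axes: x right, y down, z forward; pixel columns grow to the right and rows downward; lengths in m; the calibration is good to about 2 mm. The wrist camera is an equidistant fisheye: a pixel r from the principal point sees the ray r / f radians off the axis. A picture is of the moment at which its call begins: read the wrist's pose just before it. There is no depth.
- workorder.hand_in(): hands the job in, once; it reports no verdict.
The state is a dict: "clock": time; "joint_pos": joint angles; "joint_velocities": joint speeds; "tau": joint torques, N m; "position": TCP position; "ee_rot": TCP orientation; "ft_force": force on the tool from outside, world axes, zero at the start; "torque": the same for the moment, N m; "grip_width": opening from 0.0 (shut) to 1.0 (fully open).
Only numpy, scipy, OpenCV 4.12 (cv2) and the standard library are available. Lean on these libraries where they do the work, as an engineer would, in place of code of your own. Each camera call takes 0.05 s, during which the arm holds its last target.

## Working session

There is one attempt and no reset: what is moved stays moved. The work goes in short steps, Python scripts to look and compute and a tool call to move; the robot and the scene stay as the last step left them, time stands still between calls to the robot, and variables do not carry over. Pictures are saved under pics/ and viewed, and the job is handed in when it is done.

Besides the shell and the picture viewer there is one more tool, called after "Emit:" as name(argument=value, ...) on one line, values as JSON. play_rows: Moves the arm, as the interface text tells. Its arguments: {"type":"object","properties":{"increments":{"type":"string"},"hand":{"type":"number"},"squeeze":{"type":"number"}},"required":["increments"]}

```bash
mkdir -p pics; python3 - <<'E'
from workcell import get_obs,camera,manip
import cv2
o=get_obs()
for k in ("clock","position","ee_rot","ft_force","grip_width"): print(k,o[k])
print(manip.finger_overhang)
for n in("scene","side","wrist"):
    c=camera(n); cv2.imwrite(f"pics/{n}0.png",c["img"])
    print(n,{k:v for k,v in c.items() if k!="img"})
E
```

```text
clock 0.0
position [ 6.24628615e-01 -3.45405052e-06  2.38522932e-01]
ee_rot [-3.29648574e-05  7.07607384e-01 -1.08580629e-05  7.06605823e-01]
ft_force [ 0.29170991 -1.0360731   0.60095336]
grip_width 1.0002207145429722
0.008
scene {'fov_y': 47.75534707857444, 'cx': 318.506419197137, 'cy': 237.56673997482886, 'R': array([[ 0.99466689, -0.10267767, -0.00975068],
       [-0.08026934, -0.71127655, -0.69831404],
       [ 0.06476582,  0.69537254, -0.7157251 ]]), 't': array([-0.55013587,  0.10622588,  0.88960619])}
side {'fov_y': 57.082490785949894, 'cx': 321.69707527701075, 'cy': 236.38483524479216, 'R': array([[ 0.99978966, -0.01901414, -0.00768734],
       [-0.01962021, -0.77755375, -0.62851031],
       [ 0.00597326,  0.62852894, -0.77776326]]), 't': array([-0.57439105,  0.0480839 ,  0.94915052])}
wrist {'fov_y': 65.70646984690485, 'cx': 320.2104141889816, 'cy': 242.4275584434232, 'tool_from_camera': array([[-5.99013522e-05, -3.12272234e-01,  9.49992657e-01,
        -1.35103319e-01],
       [-1.10392878e-03, -9.49992059e-01, -3.12272107e-01,
         7.98435903e-02],
       [ 9.99999389e-01, -1.06742975e-03, -2.87820496e-04,
        -6.89449811e-04],
       [ 0.00000000e+00,  0.00000000e+00,  0.00000000e+00,
         1.00000000e+00]])}
```

View pics/scene0.png

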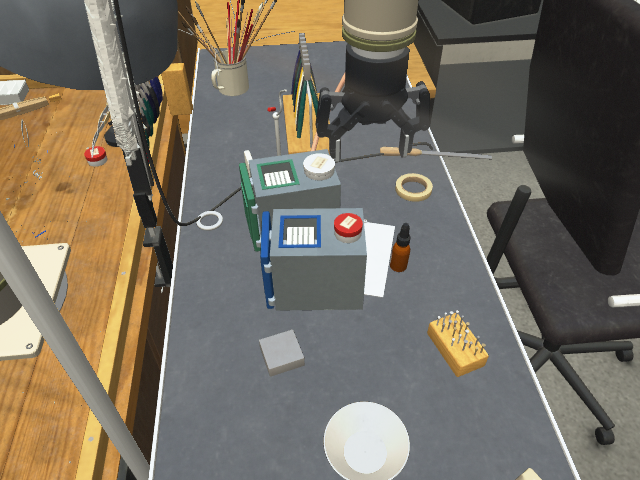

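View pics/side0.png

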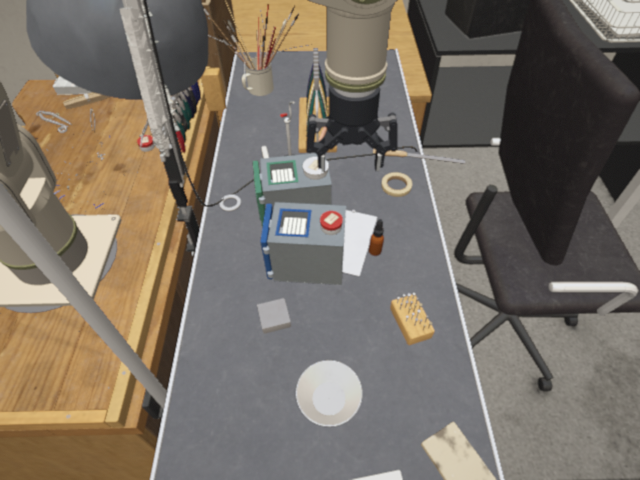

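View pics/wrist0.png

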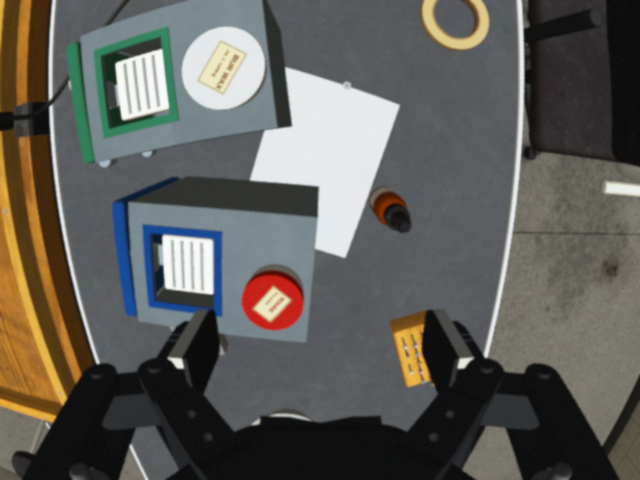

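The wrist view shows the green locker at upper left (slot rim about 97–178 x 28–137), farther from the robot's right, and the blue one nearer at (143–222, 225–315). Next I'll measure the green slot.

```bash
cat > h.py <<'E'
import numpy as np,cv2
from scipy.spatial.transform import Rotation as Rn
from workcell import get_obs,camera
def wr_ray(c,o,p):
    f=240/np.tan(np.radians(c["fov_y"]/2)); d=np.array([p[0]-c["cx"],p[1]-c["cy"]]); r=np.hypot(*d); th=r/f
    v=np.array([*(d/r*np.sin(th)),np.cos(th)]); T=c["tool_from_camera"]
    Rw=Rn.from_quat(o["ee_rot"]).as_matrix()
    return Rw@T[:3,3]+np.array(o["position"]), Rw@T[:3,:3]@v
def fx_ray(c,p):
    f=240/np.tan(np.radians(c["fov_y"]/2)); v=np.array([(p[0]-c["cx"])/f,(p[1]-c["cy"])/f,1])
    return -c["R"].T@c["t"], c["R"].T@v
def onz(ray,z): a,d=ray; return a+d*(z-a[2])/d[2]
E
python3 - <<'E'
from h import *
for n in("wrist","scene","side"):
    o=get_obs(); c=camera(n); im=c["img"]; hs=cv2.cvtColor(im,cv2.COLOR_BGR2HSV)
    for col,lo,hi in(("green",65,90),("blue",105,125)):
        m=cv2.inRange(hs,(lo,110,40),(hi,255,255))
        cs,_=cv2.findContours(m,cv2.RETR_CCOMP,cv2.CHAIN_APPROX_NONE)[0:2]
        for k in sorted(cs,key=cv2.contourArea)[-3:]:
            (x,y),s,a=cv2.minAreaRect(k)
            if min(s)<8: continue
            r=(lambda p:wr_ray(c,o,p)) if n=="wrist" else (lambda p:fx_ray(c,p))
            pts=np.array([onz(r(p),.131)[:2] for p in k[:,0].astype(float)])
            R=cv2.minAreaRect((pts*1000).astype(np.float32))
            print(n,col,(round(x),round(y)),"world mm",np.round(R[0],1),np.round(R[1],1),round(R[2],1))
E
```

```text
wrist green (80, 103) world mm [444.4 110.4] [12.5 95. ] 7.1
wrist green (135, 82) world mm [494.4 116.8] [52.2 57.5] 6.5
wrist green (135, 82) world mm [493.8 117. ] [61.6 67.4] 6.6
wrist blue (130, 240) world mm [478.3  -0. ] [125.3  44. ] 64.2
wrist blue (182, 270) world mm [521.1 -22. ] [57.4 50.8] 84.4
wrist blue (182, 270) world mm [520.5 -22.7] [68.6 62.3] 84.4
scene green (250, 207) world mm [449.   47.2] [ 17.5 209.3] 5.0
scene green (277, 174) world mm [496.7 114.4] [54.  63.4] 6.6
scene green (278, 174) world mm [496.6 115.4] [60.8 66.9] 6.5
scene blue (266, 260) world mm [471.1 -68.7] [188.7  16.4] 89.4
scene blue (300, 231) world mm [523.4 -23.8] [59.7 52.3] 84.1
scene blue (299, 231) world mm [523.2 -23.5] [68.1 61.6] 84.0
side blue (293, 223) world mm [521.3 -22.8] [62.9 55.2] 85.7
side blue (293, 222) world mm [521.4 -21.9] [66.4 60. ] 84.6
```

Emit:
play_rows(increments="0 0.019 -0.022 0;0 0.019 -0.022 0;0 0.019 -0.022 0;0 0.019 -0.022 0;0 0.019 -0.022 0;0 0.019 -0.022 0;0 0 0 0.146;0 0 0 0.146;0 0 0 0.146;0 0 0 0.146;0 0 0 0.146;0 0 0 0.146;0 0 0 0.146;0 0 0 0.146;0 0 0 0.146;0 0 0 0.146;0 0 0 0", hand=1)

```text
clock: 2.0
position: [0.4864, 0.1184, 0.2387]
ee_rot: [0.483, 0.516, -0.483, 0.517]
ft_force: [0.4, 0.4, -0.4]
grip_width: -0.001
```

```bash
cat > m.py <<'E'
from h import *
import sys
o=get_obs(); R=Rn.from_quat(o["ee_rot"]).as_matrix()
print(o["clock"],np.round(o["position"],4),"axes(cols)\n",np.round(R,3),np.round(o["ft_force"],1),o["grip_width"])
print("jaw deg",np.degrees(np.arctan2(R[1,2],R[0,2])))
print("tool delta to slot",R.T@(np.array([.4955,.116,o["position"][2]])-o["position"]))
for n in ("wrist","scene"): cv2.imwrite(f"pics/{n}{sys.argv[1]}.png",camera(n)["img"])
E
python3 m.py 1
```

```text
2.0 [0.4864 0.1184 0.2387] axes(cols)
 [[ 0.     0.998  0.067]
 [-0.001  0.067 -0.998]
 [-1.     0.     0.001]] [ 0.4  0.4 -0.4] -0.0012546437575217818
jaw deg -86.13790318653174
tool delta to slot [6.59547534e-06 8.95001421e-03 3.01945727e-03]
```

View pics/wrist1.png

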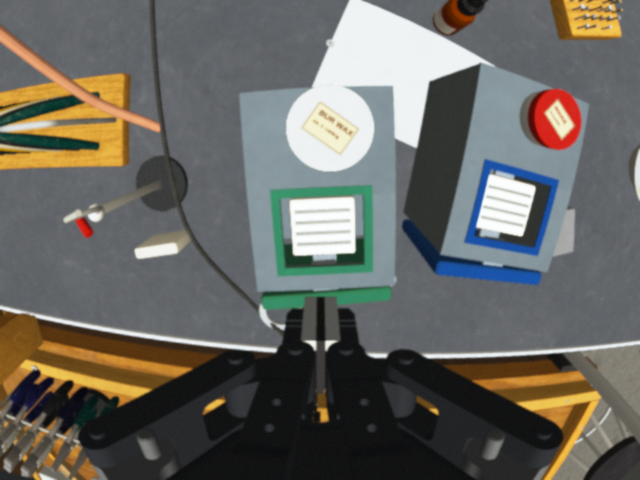

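View pics/scene1.png

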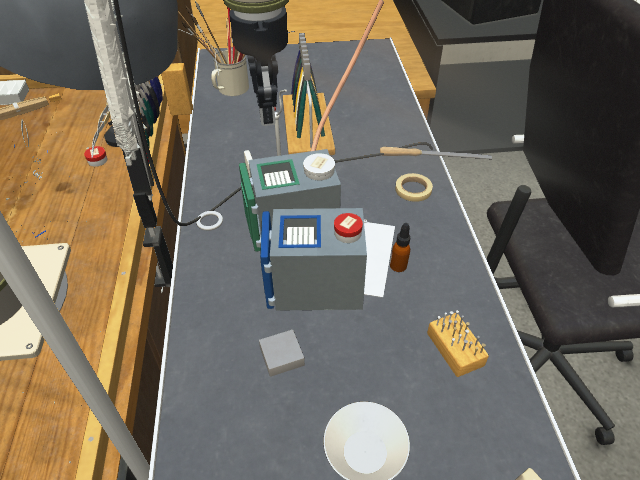

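The gripper is shut and turned 90°. The green slot sits at (272–372, 186–273) in the wrist view, just ahead of the fingers. I'll fine-align, then measure again.

Emit:
play_rows(increments="0 0.009 0.003 -0.046;0 0 0 0")

```text
clock: 2.3
position: [0.4956, 0.1161, 0.2388]
ee_rot: [0.466, 0.531, -0.467, 0.532]
ft_force: [0.8, 0.9, 0.4]
grip_width: 0.001
```

```bash
python3 m.py 2; python3 - <<'E'
from h import *
o=get_obs(); c=camera("wrist"); hs=cv2.cvtColor(c["img"],cv2.COLOR_BGR2HSV)
m=cv2.inRange(hs,(65,110,40),(90,255,255))
for k in cv2.findContours(m,cv2.RETR_CCOMP,cv2.CHAIN_APPROX_NONE)[0]:
    if cv2.contourArea(k)<800: continue
    pts=np.array([onz(wr_ray(c,o,p),.131)[:2] for p in k[:,0].astype(float)])
    print(cv2.boundingRect(k),cv2.minAreaRect((pts*1000).astype(np.float32)))
E
```

```text
2.3 [0.4956 0.1161 0.2388] axes(cols)
 [[ 0.001  0.992  0.129]
 [-0.001  0.129 -0.992]
 [-1.     0.     0.001]] [0.8 0.9 0.4] 0.0012891328213209383
jaw deg -82.56843752592007
tool delta to slot [ 1.71908956e-08 -1.41749188e-04  6.45511134e-05]
(270, 200, 100, 85) ((493.7412414550781, 116.82913208007812), (61.41514587402344, 67.33386993408203), 6.642515182495117)
(277, 206, 86, 72) ((494.2808532714844, 116.79608154296875), (51.64821243286133, 57.558311462402344), 7.001791000366211)
```

Emit:
play_rows(increments="0.022 -0.001 -0.0005 0;0.022 0 0 0;0.022 0 0 0;0.022 0 0 0;0.01 0 0 0;0 0 0 0")

```text
clock: 3.05
position: [0.493, 0.1181, 0.139]
ee_rot: [0.468, 0.53, -0.466, 0.532]
ft_force: [-0.1, 0.2, -1.3]
grip_width: -0.001
```

```bash
python3 m.py 3
```

```text
3.05 [0.493  0.1181 0.139 ] axes(cols)
 [[ 0.003  0.992  0.128]
 [ 0.     0.128 -0.992]
 [-1.     0.003  0.   ]] [-0.1  0.2 -1.3] -0.0014929829638384551
jaw deg -82.62582755132291
tool delta to slot [6.23817961e-06 2.21925746e-03 2.38560498e-03]
```

View pics/wrist3.png

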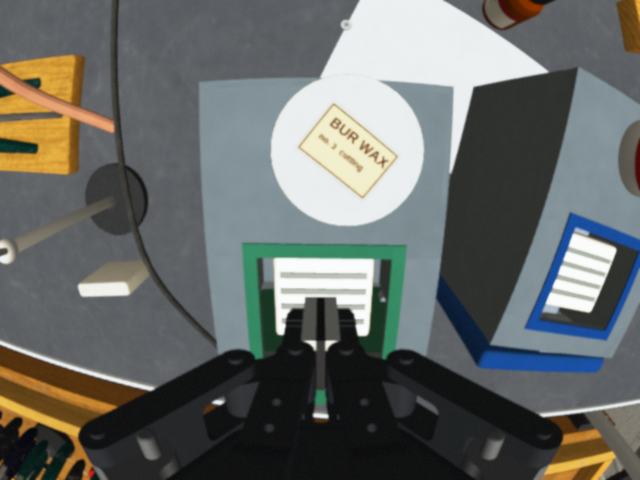

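View pics/scene3.png

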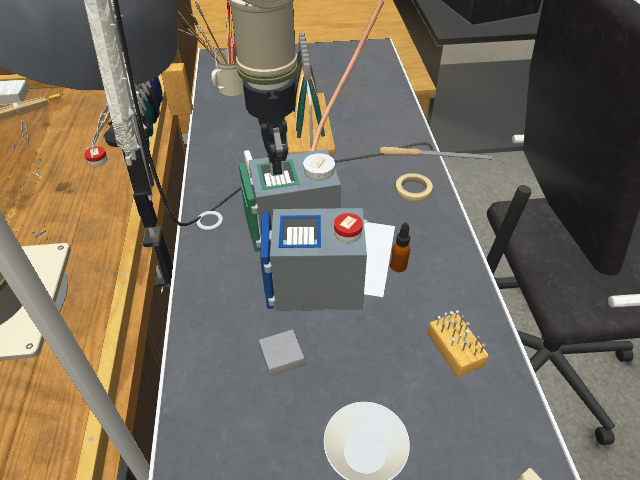

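The fingertips are inside the green rim, over the pad, with clearance all round. Next I'll press slowly.

Emit:
play_rows(increments="0.004 0.002 0.001 0;0.004 0 0 0;0.004 0 0 0;0.004 0 0 0;0.004 0 0 0;0.002 0 0 0;0 0 0 0")

```text
clock: 3.85
position: [0.4985, 0.1182, 0.1209]
ee_rot: [0.47, 0.529, -0.464, 0.533]
ft_force: [-2.5, -0.2, 5.0]
grip_width: -0.002
```

```bash
python3 m.py 4
```

```text
3.85 [0.4985 0.1182 0.1209] axes(cols)
 [[ 0.011  0.992  0.128]
 [ 0.002  0.128 -0.992]
 [-1.     0.011 -0.001]] [-2.5 -0.2  5. ] -0.0017655192197657476
jaw deg -82.6440676026271
tool delta to slot [-3.78726466e-05 -3.29187771e-03  1.75714227e-03]
```

View pics/scene4.png

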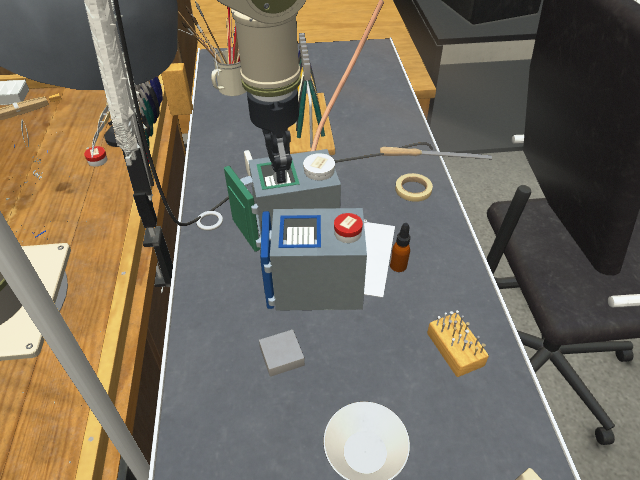

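The door is free and swinging (its edge now at about 228,170). I'll hold it briefly, then withdraw.

Emit:
play_rows(increments="0.001 -0.002 0 0;0.001 0 0 0;0.001 0 0 0;0 0 0 0;0 0 0 0;0 0 0 0;0 0 0 0;0 0 0 0;0 0 0 0;0 0 0 0")

```text
clock: 4.95
position: [0.498, 0.1181, 0.1212]
ee_rot: [0.471, 0.528, -0.463, 0.534]
ft_force: [-2.4, -0.4, 5.7]
grip_width: 0.001
```

```bash
python3 m.py 5
```

```text
4.95 [0.498  0.1181 0.1212] axes(cols)
 [[ 0.015  0.992  0.128]
 [ 0.003  0.128 -0.992]
 [-1.     0.015 -0.001]] [-2.4 -0.4  5.7] 0.0014437554063978948
jaw deg -82.66741506050158
tool delta to slot [-4.40071238e-05 -2.76718805e-03  1.80534836e-03]
```

View pics/scene5.png

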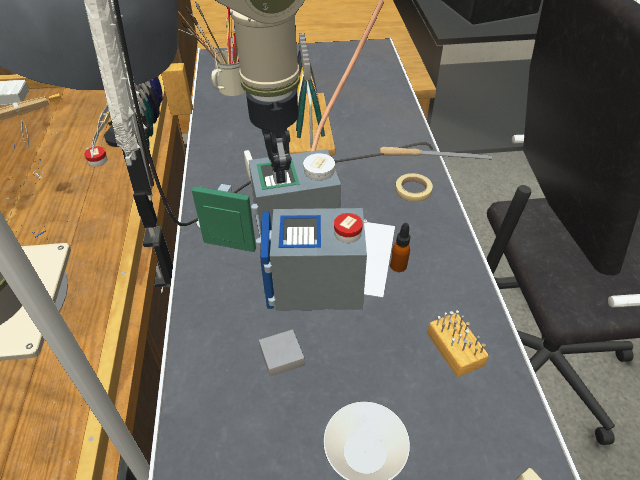

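The door now stands wide open at (195–258, 188–250). Now I'll lift out.

Emit:
play_rows(increments="-0.01 -0.002 0 0;-0.015 0 0 0;-0.02 0 0 0;-0.025 0 0 0;-0.025 0 0 0;-0.02 0 0 0;0 0 0 0;0 0 0 0;0 0 0 0;0 0 0 0;0 0 0 0;0 0 0 0;0 0 0 0")

```text
clock: 6.35
position: [0.4912, 0.117, 0.2397]
ee_rot: [0.47, 0.529, -0.464, 0.533]
ft_force: [0.7, -0.3, 0.2]
grip_width: -0.001
```

```bash
python3 m.py 6; python3 - <<'E'
from h import *
c=camera("scene"); f=240/np.tan(np.radians(c["fov_y"]/2))
# predicted door free top edge corner for several angles
y=np.radians(6.7); s=np.array([.495,.1165])
Rz=np.array([[np.cos(y),-np.sin(y)],[np.sin(y),np.cos(y)]])
org=s-Rz@[-.027,0]
for a in(0.8,1.0,1.2,1.35,1.5):
    p=org+Rz@(np.array([-.084,-.05])+.098*np.array([-np.sin(a),np.cos(a)]))
    X=c["R"]@np.array([*p,.128])+c["t"]; print(a,X[0]/X[2]*f+c["cx"],X[1]/X[2]*f+c["cy"])
E
```

```text
6.35 [0.4912 0.117  0.2397] axes(cols)
 [[ 0.01   0.992  0.128]
 [ 0.002  0.128 -0.992]
 [-1.     0.01  -0.001]] [ 0.7 -0.3  0.2] -0.0005171933585739485
jaw deg -82.63975298584968
tool delta to slot [3.96216459e-05 4.16093330e-03 1.56537761e-03]
0.8 199.17349159831923 178.98967302312528
1.0 192.3586952194023 185.87658355450102
1.2 187.46980342682014 193.48331445733453
1.35 185.23426721522696 199.50637935925377
1.5 184.33168778580887 205.66362529487967
```

View pics/scene6.png

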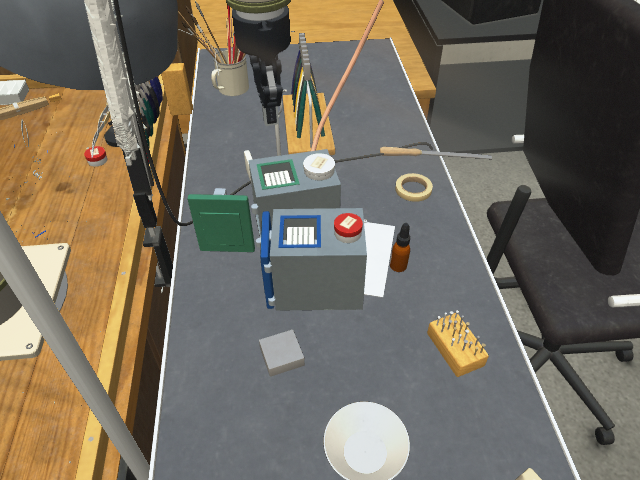

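View pics/wrist6.png

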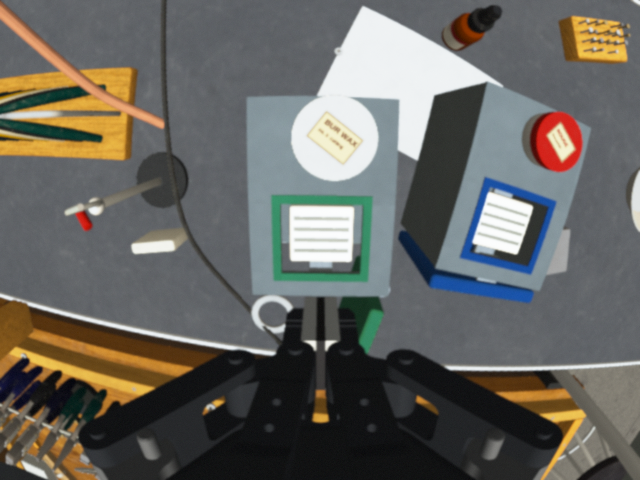

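The free corner of the door is at about (190,195), roughly 1.25 rad and nearly at rest. The pad is up again and the tins haven't moved. I'll wait a moment for it to settle, check that it's still, and hand in.

Emit:
play_rows(increments="0 0 0 0;0 0 0 0;0 0 0 0;0 0 0 0;0 0 0 0;0 0 0 0;0 0 0 0;0 0 0 0;0 0 0 0;0 0 0 0;0 0 0 0;0 0 0 0;0 0 0 0;0 0 0 0;0 0 0 0")

```text
clock: 8.0
position: [0.4914, 0.1171, 0.2401]
ee_rot: [0.47, 0.529, -0.464, 0.533]
ft_force: [0.1, 0.8, 0.1]
grip_width: -0.001
```

```bash
python3 - <<'E'
from h import *
from workcell import workorder
a=cv2.imread("pics/scene6.png"); ims=[camera("scene")["img"] for _ in range(6)]
def box(i):
    m=cv2.inRange(cv2.cvtColor(i,cv2.COLOR_BGR2HSV),(65,110,40),(90,255,255)); m[:,:170]=0;m[:,258:]=0;m[:150]=0;m[280:]=0
    return cv2.boundingRect(m),cv2.countNonZero(m)
print(box(a),[box(i) for i in ims]); cv2.imwrite("pics/last.png",ims[-1])
pad=lambda i:i[160:190,258:300].astype(float)
i0=cv2.imread("pics/scene0.png"); print("pad diff vs start",np.abs(pad(i0)-pad(ims[-1])).mean(),"blue diff",np.abs(i0[200:310,258:375].astype(float)-ims[-1][200:310,258:375]).mean())
o=get_obs(); print(o["clock"],o["ft_force"]); workorder.hand_in()
E
```

```text
((188, 164, 70, 88), 3185) [((187, 164, 71, 88), 3211), ((187, 164, 71, 88), 3194), ((187, 164, 71, 88), 3207), ((187, 164, 71, 88), 3218), ((187, 164, 71, 88), 3207), ((187, 164, 71, 88), 3219)]
pad diff vs start 2.765873015873016 blue diff 2.8469049469049468
8.3 [ 0.18944267  0.88793355 -0.16565182]
the job is handed in; nothing more can be done
```

I opened the green locker and handed the job in at about 8.3 s; hand-in reports no verdict. With the gripper shut, I reached through the slot and pressed the hook pad with about 5 N until the green door came free and swung wide. Then I lifted the hand straight out, well above the locker.

**Last checks before hand-in:**
- **Green door:** it stands open at about 1.25 rad by eye from the scene camera. The stated resting angle is about 1.35 rad, so this is a rough estimate. It was at rest, with no change over six frames.
- **Hook and blue locker:** the pad and the blue locker match the start picture, so the hook is back up and the blue door is shut.
- **Tins, bottle and block:** they look unmoved in the pictures; I did not measure their positions.
- **Contact:** the hand's force reading is about 0 N, so it touches nothing.

While pressing, the tool drifted about 5 mm within the slot and there was a sideways force of about 2.5 N. It did no visible harm. No check failed.

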